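# Weigh a fruit basket on a bench spring scale

### The job

Pick up the steel basket with the tomato in it by the tab on its handle and hang it on the hook of the upright spring scale, letting its weight down gently so that the hook neither drops nor jumps, and let go. When it hangs freely and still, slide the scale's reading marker by its grip block up or down until its tip is level with the tip of the scale's pointer, leave it there, and disturb none of the other things on the bench.

Things in the scene. Friction and masses are not known exactly. Their poses are not given: they have to be found in the camera images.
- scale: fixed upright spring scale: white panel 250 mm wide (its y), 24 mm thick, 340 mm high on a 120 x 270 x 12 mm foot plate. Origin on the bench under the panel's front; z up; the front of the panel (2 mm behind the origin) faces its -x. The hook slides up and down the front at y = -60 mm, the reading marker at y = +75 mm; both stick out to -x
- basket: loose round steel basket, 92 mm across and 48 mm high, with a tomato wedged in it; total mass unknown, 0.25 to 0.5 kg. Origin under its centre, z up. A handle of 6 mm round wire stands in its y-z plane: upright at y = -44 and +44 mm to a height of 81 mm, then sloping at 45 degrees to an apex in the middle at 125 mm. On the apex stands a grip tab, from 125 to 175 mm height, 10 mm thick along y and 26 mm wide along x. Half a turn about z makes no difference
- basket_tab (a point): place to grasp the basket: middle of the grip tab, 155 mm above the basket's underside; axes as the basket. The tab reaches 20 mm above and 30 mm below this point; grasp with the fingers closing along y (10 mm)
- basket_apex (a point): underside of the handle wire at its apex, which should rest in the hook, 122 mm above the basket's underside and 33 mm below basket_tab
- hook_saddle (a point): lowest point of the upper side of the hook, where the wire comes to rest, 80 mm out from the panel (its -x); axes as the scale. The hook is an 8 mm round bar that comes out of the panel along -x, 10 mm above the saddle, dips to the saddle, and rises to an open tip 18 mm farther out from the panel and 16 mm higher than the saddle. The handle's y-z plane goes parallel to the panel (basket y along scale y, either way round), the bar passing under the apex
- hook (a joint): how far the hook and its pointer have sunk, m: 0 unloaded (saddle 229 mm above the bench), stop at 0.08. Spring 85 N/m with light damping: a hanging basket sinks 25 to 60 mm, bobbing about 2 times a second if let go suddenly
- pointer (a point): tip of the pointer on the hook's carriage, in front of the panel, level with the hook's bar at the saddle (4 mm below hook_saddle)
- marker (a joint): how far the reading marker has been slid down, m: 0 top, 0.09 lowest; friction about 2.5 N keeps it where it is left
- marker_grip (a point): centre of the marker's grip block, 75 mm out from the panel; block 24 mm along scale x, 12 mm along scale y, 26 mm high, on an 8 mm bar from the panel; grasp from above with the fingers closing along scale y
- marker_tip (a point): tip of the marker's thin black needle, at the height of marker_grip; it points along the panel towards the pointer's tip and stops 5 mm from it sideways
- flask: conical glass flask, 84 mm across, 124 mm tall, a bystander to leave alone; origin under its centre
- tomato: loose tomato, 72 mm across, 54 mm tall, a bystander to leave alone; origin under its centre
- jar: small round jar, 60 mm across, 85 mm tall, a bystander to leave alone; origin under its centre
- beaker: open glass beaker, 70 mm across, 90 mm tall, a bystander to leave alone; origin under its centre
- dishes: stack of round plastic dishes, 94 mm across, 31 mm tall, a bystander to leave alone; origin under its centre
- slidebox: flat box 85 x 60 x 35 mm, a bystander to leave alone; origin under its centre
Things that resemble listed ones, but are neither listed nor needed, are in the scene too. Leave any orange or yellow look-alike of the basket alone.

How it is judged:
By the outcome, as a careful person would: the job done as asked, in the order asked, and still so for the second after the job is handed in, with the robot touching nothing.
It also fails if it takes over 51 s, if anything falls off the work surface, if the arm or the gripper's body presses on something with over 40 N, if the wrist force passes 120 N, or if a joint passes its speed limit or range.

### The arm

A 6-joint arm with a two-finger parallel gripper is mounted at the origin on the work surface. World frame = base frame: x ahead of the robot, y to its left, z up, the work surface at z = 0. Lengths are in m, angles in rad, forces in N, time in s.
With the tool pointing down it reaches from about 0.425 to 0.95 m from the base axis. Payload 3.5 kg.
Tool frame: the origin (TCP) lies midway between the tips of the shut fingers; the grasp point (between the pads) lies 19 mm behind it; z points along the fingers, y is the line along which they close (so a half turn about z gives the same grasp; the last joint's range is limited). The gripper opens to 85 mm and grips with 20 to 120 N. Pads are 22 mm wide; open, the fingers measure 114 mm over their backs; the gripper's body (76 mm by 85 mm) begins 54 mm behind the grasp point. The pads swing forward as they close: fully open they stand 13 mm farther back than shut.
Start: joints at [1.035, 0.286, 1.577, -0, 1.279, -0.15], TCP at [0.254, 0.625, 0.2] pointing down, gripper open.
Joint ranges: [-2.77, 2.77], [-0.9, 2.22], [0.21, 2.48], [-1.53, 4.67], [0.24, 2.81], [-2.84, 2.84]. Speed limits (rad/s): [2.79, 2.79, 3.14, 3.14, 3.14, 3.14].

### API

Orientations are given as [roll, pitch, yaw] about the fixed x, y, z axes, in that order (R = Rz(yaw) Ry(pitch) Rx(roll)).
In Python, from station import state, get_image, get_calibration, close_job gives the robot as it stands. The module is installed in compiled form; this text tells all that it offers.
- The arm moves only by the shell command python3 -m pendant 'ROWS' [FORCE]. ROWS is JSON, a list of rows, each a list of 7 numbers: the shift along the tool's x, y, z in cm, then the turn, a rotation vector about the tool's x, y, z in rad, then the opening, from 0 (shut) to 1 (fully open). In form: [[x, y, z, ax, ay, az, fingers], ...]. A call has exactly 8 rows; each row is the pose to reach, as a shift and turn from the pose commanded when the call began, along the tool's axes at that moment; what a row does not reach only later rows make up. A row lasts 1/8 s, in which the tool goes at most 62.5 mm and 10.7 degrees, less where a joint would pass 70% of its speed; a pose out of reach is approached as far as the arm can. A call with a gripper value outside its range is refused whole. The fingers move at their own pace and stop on an object; FORCE is the grip in N (left out, the last holds). Time passes only in rows, so rows that repeat a pose let the fingers close, or fill a call up. It gives the time, the measured TCP pose, the force, the opening and the grip force at its end, in the units of the state.
- state(): the state, without advancing time (a new reading comes with each control period).
- get_image(name): name is "scene" or "top" or "wrist"; returns (picture, depth): 420x560x3 uint8, red, green, blue; 420x560 float32, m along the optical axis (not along the pixel's ray), 0 where there is no reading.
- get_calibration(name): a dict with "fov_y" (degrees; the focal length in pixels is half the picture's height over the tangent of half this angle, whatever the lens; pixels are square), "cx", "cy" (the principal point, pixels), "rvec" (rotation vector, rad) and "tvec" (3), from world to camera coordinates, as OpenCV has them; the wrist camera has in their place "T_tool_cam" (4x4, takes a point from camera to tool coordinates, whose origin is the TCP and whose axes are the flange's). Camera axes: x right, y down, z forward; pixel columns grow to the right and rows downward; lengths in m; the calibration is good to about 2 mm. A picture is of the moment at which its call begins: read the wrist's pose just before it. get_calibration takes no time and is no camera call.
- close_job(): hands the job in; it is judged then, once.
The state is a dict: "t": time; "joint_positions": joint angles; "qd": joint speeds; "joint_efforts": joint torques, N m; "position": TCP position; "ee_rot": TCP orientation; "wrist_force": force on the tool from outside, world axes, zero at the start; "wrist_torque": the same for the moment, N m; "finger_gap": finger opening in m; "finger_force": force on a finger pad.
Only numpy, scipy, OpenCV 4.12 (cv2) and the standard library are available. Lean on these libraries where they do the work, as an engineer would, in place of code of your own. Each camera call takes 0.05 s, during which the arm holds its last target. There are 200 camera calls.

## Working session

There is one attempt and no reset: what is moved stays moved. The work goes in short steps, Python scripts to look and compute and a shell command to move; the robot and the scene stay as the last step left them, time stands still between calls to the robot, and variables do not carry over. Pictures are saved under pics/ and viewed, at most 10 in all, crops included, and the job is handed in when it is done.

```bash
mkdir -p pics
cat > h.py <<'E'
import numpy as np, cv2
from station import state,get_image,get_calibration,close_job
from scipy.spatial.transform import Rotation as R
def cam(n,s=None):
    c=get_calibration(n); 
    if n=='wrist':
        s=s or state(); T=np.eye(4); T[:3,:3]=R.from_euler('xyz',s['ee_rot']).as_matrix(); T[:3,3]=s['position']
        M=T@np.array(c['T_tool_cam'])
    else:
        Rw=R.from_rotvec(np.ravel(c['rvec'])).as_matrix(); M=np.eye(4); M[:3,:3]=Rw.T; M[:3,3]=-Rw.T@np.ravel(c['tvec'])
    return 210/np.tan(np.radians(c['fov_y'])/2),c['cx'],c['cy'],M
def cloud(d,K):
    f,cx,cy,M=K; v,u=np.mgrid[:420,:560]
    P=np.stack([(u-cx)/f*d,(v-cy)/f*d,d],-1)
    return P@M[:3,:3].T+M[:3,3]
def ray(u,v,K,z):
    f,cx,cy,M=K; r=M[:3,:3]@np.array([(u-cx)/f,(v-cy)/f,1]); o=M[:3,3]
    return o+r*(z-o[2])/r[2]
def shot(n,name):
    s=state(); p,d=get_image(n); cv2.imwrite('pics/%s.png'%name,p[...,::-1]); np.save('pics/%s.npy'%name,d); return p,d,cam(n,s)
E
python3 - <<'E'
from h import *
print(state())
for n in('scene','top'):
    shot(n,n+'0'); print(get_calibration(n))
a=[cv2.imread('pics/%s0.png'%n) for n in('scene','top')]
E
```

```text
{'t': 0.0, 'joint_positions': array([ 1.03505073e+00,  2.87218543e-01,  1.57816399e+00,  1.29343468e-07,
        1.27862049e+00, -1.49988234e-01]), 'qd': array([ 0.00154375,  0.00327281, -0.00054596, -0.00073431,  0.00149613,
       -0.00111187]), 'joint_efforts': array([-3.63768131e-04, -4.05972505e+01, -2.92626518e+01, -7.78318372e-05,
        5.69152005e-03, -3.32128378e-07]), 'position': array([0.2535633 , 0.62477413, 0.19831907]), 'ee_rot': array([-3.13920937e+00, -3.60294333e-04,  2.75583483e+00]), 'wrist_force': array([ 0.20154678,  0.15782796, -0.52476489]), 'wrist_torque': array([-0.01842848, -0.02464194,  0.03353927]), 'finger_force': 0.0, 'finger_gap': 0.08530873278185092}
{'fov_y': 45.073352422327396, 'cx': 279.1593574252708, 'cy': 205.52586617793548, 'rvec': array([ 2.48807006,  0.71984469, -0.19163386]), 'tvec': array([-0.47031497, -0.15053735,  1.62765001])}
{'fov_y': 56.60606568623962, 'cx': 281.110046394363, 'cy': 218.22850839105465, 'rvec': array([ 2.09363094, -2.12180825,  0.23801665]), 'tvec': array([0.01371201, 0.56223425, 1.03044875])}
```

View pics/scene0.png

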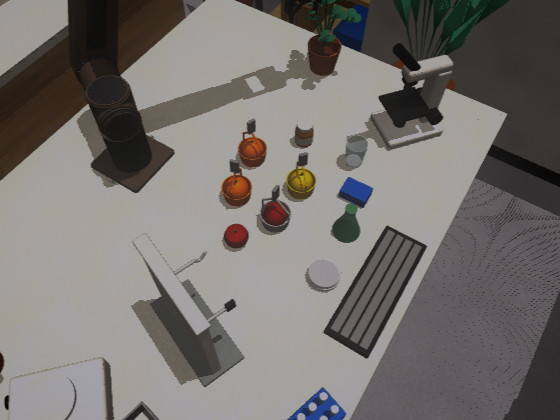

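View pics/top0.png

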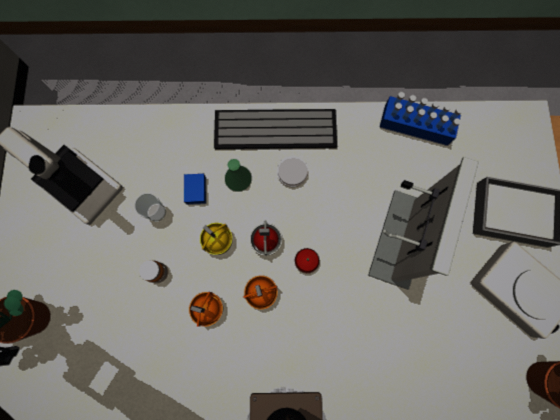

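The steel basket (red tomato, grey rim) is at top (265,240), with its tab near (265,228). The scale is at top right, with the hook near (385,237) and the marker block near (406,185). The orange and yellow look-alikes are at (206,309), (261,292) and (216,238).

Run:
```python
from h import *
p=cv2.imread('pics/top0.png'); d=np.load('pics/top0.npy'); C=cloud(d,cam('top'))
for u,v in [(265,240),(265,228),(216,238),(261,292),(307,261),(292,172),(406,185),(385,237),(430,240),(458,230)]: print(u,v,C[v,u].round(3))
# rim points of basket: around
hsv=cv2.cvtColor(p,cv2.COLOR_BGR2HSV)
sub=(slice(205,270),slice(235,300))
X=C[sub].reshape(-1,3); 
m=(X[:,2]>.13)&(X[:,2]<.2); print('tab',m.sum(),X[m].mean(0),np.percentile(X[m],[2,98],axis=0))
h=X[(X[:,2]>.07)&(X[:,2]<.2)]; Q=h[:,:2]; print('handle',len(h),Q.mean(0),np.linalg.svd(Q-Q.mean(0))[1:]);
m=X[:,2]>.03; print('all>30',X[m].min(0),X[m].max(0))
# panel top & scene
S=C[140:300,360:485].reshape(-1,3)
T=S[(S[:,2]>.32)&(S[:,2]<.36)]; print('paneltop',len(T)); r=cv2.minAreaRect((T[:,:2]*1000).astype(np.float32)); print(r, cv2.boxPoints(r))
# scene cloud
p2=cv2.imread('pics/scene0.png'); d2=np.load('pics/scene0.npy'); C2=cloud(d2,cam('scene'))
for u,v in [(231,305),(203,255),(275,190),(274,198),(180,273),(152,250)]: print(u,v,C2[v,u].round(3))
a=cv2.resize(p2[225:390,125:255],None,fx=3.6,fy=3.6,interpolation=2)
b=cv2.resize(p[140:300,360:490],None,fx=2.5,fy=2.5,interpolation=2)
c=cv2.resize(p2[170:240,245:305],None,fx=3,fy=3,interpolation=2)
o=np.zeros((600,800,3),np.uint8); o[:a.shape[0],:468]=a; o[:400,470:795]=b; o[400:600,480:660]=c[:200]
cv2.imwrite('pics/crop1.png',o)
```

```text
265 240 [0.493 0.05  0.113]
265 228 [0.525 0.05  0.111]
216 238 [0.506 0.185 0.075]
261 292 [0.356 0.058 0.171]
307 261 [ 0.443 -0.064  0.051]
292 172 [ 0.71  -0.028  0.028]
406 185 [ 0.603 -0.295  0.23 ]
385 237 [ 0.514 -0.296  0.01 ]
430 240 [ 0.464 -0.329  0.257]
458 230 [ 0.471 -0.356  0.34 ]
tab 74 [0.50474771 0.04984982 0.1644961 ] [[0.50157601 0.03752007 0.13259601]
 [0.5104327  0.06232988 0.17705615]]
handle 219 [0.50203559 0.04930053] (array([0.23315794, 0.1274148 ]), array([[-0.99955896,  0.02969639],
       [-0.02969639, -0.99955896]]))
all>30 [ 0.3245004  -0.0433629   0.03002207] [0.55420315 0.09446631 1.12811073]
paneltop 2082
((505.53076171875, -356.9029846191406), (35.31440353393555, 260.1340026855469), 69.3829345703125) [[ 377.57648 -327.63007]
 [ 621.0501  -419.22858]
 [ 633.48505 -386.1759 ]
 [ 390.0114  -294.5774 ]]
231 305 [ 0.615 -0.303  0.232]
203 255 [ 0.491 -0.239  0.239]
275 190 [0.512 0.044 0.174]
274 198 [0.514 0.035 0.147]
180 273 [ 0.375 -0.236 -0.002]
152 250 [ 0.435 -0.323  0.344]
```

View pics/crop1.png

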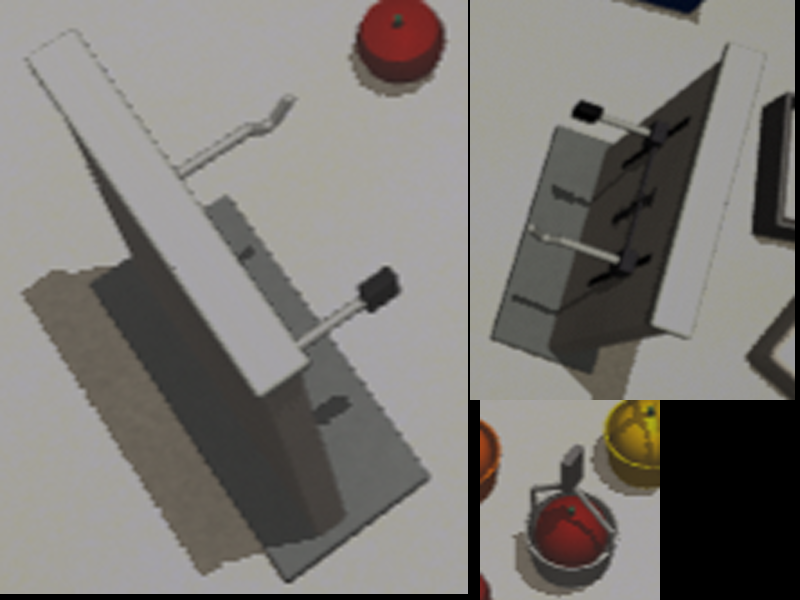

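```bash
python3 -m pendant '[[-3,-3,-2,0,0,0.11,1],[-7,-7,-5,0,0,0.25,1],[-12,-12,-8,0,0,0.4,1],[-17,-17,-10,0,0,0.55,1],[-21.5,-21,-10,0,0,0.7,1],[-25.5,-25,-10,0,0,0.85,1],[-29.5,-29,-10,0,0,1.0,1],[-33,-32,-10,0,0,1.15,1]]'
python3 - <<'E'
from h import *
for n in('top','scene'):
    C=cloud(np.load('pics/%s0.npy'%n),cam(n)).reshape(-1,3)
    # scale frame approx
    for z0,z1 in((.05,.2),(.2,.33)):
        nrm=np.array([.352,.936]); t=np.array([.936,-.352])
        a=C[:,:2]@nrm; b=C[:,:2]@t; 
        m=(C[:,2]>z0)&(C[:,2]<z1)&(abs(b-.63+.02)<.14)&(abs(a+.14)<.06)
        X=C[m]
        if len(X)<50: print(n,len(X)); continue
        for _ in range(8):
            c=X.mean(0); v=np.linalg.svd(X-c,full_matrices=False)[2][2]; v*=np.sign(v[1]); r=(X-c)@v; X=X[abs(r)<max(.004,2*r.std()*.8)]
        print(n,m.sum(),len(X),c.round(4),v.round(4),r.std(),'b-range',np.percentile(X[:,:2]@t,[1,99]))
E
```

```text
t: 1.1
position: [0.4395, 0.2027, 0.2995]
ee_rot: [3.142, -0.0, 1.601]
wrist_force: [1.3, 0.7, 0.1]
finger_gap: 0.0855
finger_force: 0.0
top 1339 1268 [ 0.5001 -0.3423  0.1259] [ 0.352   0.936  -0.0021] 0.000631723543083052 b-range [0.47447965 0.71841761]
top 2024 1571 [ 0.5044 -0.3439  0.2649] [0.3527 0.9357 0.0012] 0.0006783915745023955 b-range [0.47486801 0.71892492]
scene 587 439 [ 0.5215 -0.3749  0.1297] [ 0.3485  0.9373 -0.    ] 0.0007373724389666456 b-range [0.48455518 0.72765747]
scene 576 226 [ 0.5446 -0.3454  0.2367] [0.1566 0.2027 0.9666] 0.005291862315801507 b-range [0.49747289 0.72761902]
```

```bash
python3 -m pendant '[[-2,1,0,0,0,0.02,1],[-6,2.5,0.5,0,0,0.04,1],[-10,4,1,0,0,0.06,1],[-13,5.2,1.5,0,0,0.06,1],[-15,6,2,0,0,0.06,1],[-15.5,6.1,2,0,0,0.06,1],[-15.5,6.1,2,0,0,0.06,1],[-15.5,6.1,2,0,0,0.06,1]]'
python3 - <<'E'
from h import *
p,d,K=shot('wrist','w1'); print(state()['position'],state()['ee_rot'])
C=cloud(d,K); m=(d>0)&(C[...,2]>.14)&(C[...,2]<.185)&(np.hypot(C[...,0]-.505,C[...,1]-.05)<.04)
X=C[m]; print(m.sum(),X.mean(0) if m.any() else 0)
T=X[X[:,2]>.17]; print(len(T),cv2.minAreaRect((T[:,:2]*1000).astype(np.float32)))
h=C[(C[...,2]>.075)&(C[...,2]<.135)&(np.hypot(C[...,0]-.505,C[...,1]-.05)<.06)]
q=h[:,:2]-h[:,:2].mean(0); print(len(h),h.mean(0),np.linalg.svd(q,full_matrices=False)[2])
E
```

```text
t: 2.1
position: [0.5055, 0.0527, 0.28]
ee_rot: [3.141, -0.0, 1.547]
wrist_force: [0.2, 1.0, 0.4]
finger_gap: 0.0855
finger_force: 0.0
[0.50550531 0.05276845 0.28006588] [ 3.14106458e+00 -1.86877263e-04  1.54698143e+00]
435 [0.50592347 0.054499   0.17180237]
351 ((505.6878967285156, 51.28670120239258), (25.78522491455078, 9.261029243469238), 88.77265930175781)
624 [0.5058894  0.05306399 0.09705326] [[ 0.99996979 -0.00777253]
 [-0.00777253 -0.99996979]]
```

View pics/w1.png

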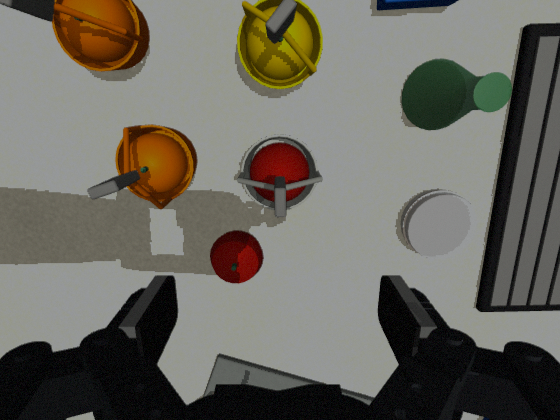

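The tab is centred between the fingers at about (280,195) and nothing is in the way, so I'm going down to grasp.

```bash
python3 -m pendant '[[-0.1,0,2,0,0,0,1],[-0.15,0,5,0,0,0,1],[-0.15,0,8.5,0,0,0,1],[-0.15,0,11.5,0,0,0,1],[-0.15,0,13.3,0,0,0,1],[-0.15,0,14.2,0,0,0,1],[-0.15,0,14.2,0,0,0,1],[-0.15,0,14.2,0,0,0,0]]' 70
python3 -m pendant '[[0,0,0,0,0,0,0],[0,0,0,0,0,0,0],[0,0,0,0,0,0,0],[0,0,-0.2,0,0,0,0],[0,0,-0.6,0,0,0,0],[0,0,-1.2,0,0,0,0],[0,0,-2,0,0,0,0],[0,0,-3,0,0,0,0]]'
```

```text
t: 3.15
position: [0.5066, 0.0504, 0.139]
ee_rot: [3.139, 0.0, 1.546]
wrist_force: [-0.0, -0.5, 0.1]
finger_gap: 0.0697
finger_force: 0.0
t: 4.15
position: [0.5056, 0.0505, 0.1683]
ee_rot: [-3.141, -0.0, 1.546]
wrist_force: [0.2, -0.4, -4.6]
finger_gap: 0.0073
finger_force: 69.0
```

```bash
python3 -m pendant '[[-0.8,0,-2.5,0,0,0.02,0],[-3,0.1,-6,0,0,0.07,0],[-7,0.25,-9,0,0,0.13,0],[-11.5,0.4,-10.5,0,0,0.2,0],[-16,0.55,-10.5,0,0,0.26,0],[-19.5,0.7,-10.5,0,0,0.31,0],[-21.8,0.78,-10.5,0,0,0.335,0],[-22.5,0.78,-10.5,0,0,0.335,0]]'
python3 - <<'E'
from h import *
p,d,K=shot('scene','s2'); q,e,L=shot('top','t2')
F=[];
for i in range(8):
    s=state(); F.append(s['wrist_force']); get_image('wrist')
print(np.mean(F,0),np.std(F,0),s['position'],s['ee_rot'])
a=cv2.resize(p[170:330,140:300],None,fx=2.5,fy=2.5,interpolation=2)
b=cv2.resize(q[140:300,300:460],None,fx=2.5,fy=2.5,interpolation=2)
cv2.imwrite('pics/c2.png',np.hstack([a,b])[...,::-1])
E
```

```text
t: 5.15
position: [0.5077, -0.1761, 0.2732]
ee_rot: [3.141, 0.001, 1.209]
wrist_force: [-0.9, 0.3, -3.8]
finger_gap: 0.0072
finger_force: 69.0
[-0.11261307  0.03096586 -4.1817071 ] [0.5832505  0.64588981 0.4707514 ] [ 0.5079191  -0.17393417  0.27281428] [ 3.14147440e+00 -1.09533414e-04  1.21197680e+00]
```

View pics/c2.png

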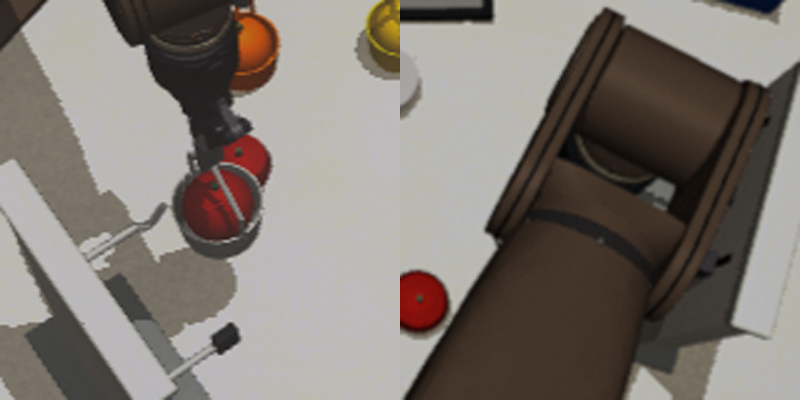

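Run:
```python
from h import *
n=np.array([.352,.936]); t=np.array([.936,-.352])
for nm,u,v in(('scene',204.5,252.5),('top',383.5,231.5)):
    P=ray(u,v,cam(nm),.241); print(nm,P,'a',P[:2]@n,'b',P[:2]@t)
# hook bar points: above foot, in top0
p=cv2.imread('pics/top0.png');g=p.min(2)
for nm in('top','scene'):
    C=cloud(np.load('pics/%s0.npy'%nm),cam(nm)); a=C[...,:2]@n; b=C[...,:2]@t
    m=(abs(C[...,2]-.235)<.025)&(a>-.135)&(a<-.03)&(abs(b-.5366)<.03)
    X=C[m]; A=a[m];B=b[m]
    for lo in np.arange(-.135,-.035,.012):
        k=(A>=lo)&(A<lo+.012)
        if k.any(): print(nm,lo.round(3),k.sum(),B[k].mean().round(4),X[k,2].max().round(4))
    m=(abs(C[...,2]-.235)<.03)&(a>-.1)&(a<-.03)&(abs(b-.6716)<.03); X=C[m]
    print('marker',m.sum(),np.percentile(a[m],[2,98]),np.percentile(b[m],[2,98]),np.percentile(X[:,2],[2,98]))
d=np.load('pics/t2.npy');C=cloud(d,cam('top')); c=np.array([.508,-.174])
# wrist hub: lateral edges nearest the panel with heights, and from scene
for nm in('t2','s2'):
    C=cloud(np.load('pics/%s.npy'%nm),cam('top' if nm=='t2' else 'scene')); a=C[...,:2]@n; b=C[...,:2]@t
    r=a-(c@n); rb=b-c@t
    for z0 in np.arange(.26,.7,.04):
        m=(C[...,2]>z0)&(C[...,2]<z0+.04)&(abs(r)<.16)&(abs(rb)<.2)&(a>-.11)
        if m.sum()>3: print(nm,z0.round(2),m.sum(),'a',r[m].min().round(3),r[m].max().round(3),'b',rb[m].min().round(3),rb[m].max().round(3))
```

```text
scene [ 0.49129727 -0.2324935   0.241     ] a -0.04467727345664191 b 0.5416919562053499
top [ 0.48786915 -0.22920703  0.241     ] a -0.04280783857893364 b 0.5373263997243585
top -0.135 67 0.5369 0.251
top -0.123 18 0.5379 0.2409
top -0.111 19 0.5384 0.241
top -0.099 17 0.5384 0.2397
top -0.087 20 0.5381 0.2411
top -0.075 20 0.538 0.2412
top -0.063 17 0.5376 0.2387
top -0.051 13 0.5377 0.246
marker 114 [-0.09884102 -0.05544026] [0.6671123  0.67884252] [0.20995118 0.23371612]
scene -0.135 7 0.5442 0.2452
scene -0.123 19 0.5434 0.2425
scene -0.111 19 0.5429 0.2428
scene -0.099 17 0.5439 0.243
scene -0.087 19 0.5436 0.2432
scene -0.075 19 0.544 0.2407
scene -0.063 20 0.5437 0.2387
scene -0.051 19 0.5435 0.2467
marker 127 [-0.09821243 -0.05645597] [0.67202838 0.68393547] [0.21117877 0.23605574]
t2 0.42 7 a -0.032 0.032 b -0.026 -0.015
t2 0.46 199 a -0.035 0.033 b -0.035 -0.007
t2 0.5 244 a -0.038 0.065 b -0.069 0.025
t2 0.54 1217 a -0.06 0.072 b -0.139 0.045
t2 0.58 6577 a -0.06 0.082 b -0.2 0.038
t2 0.62 3585 a -0.018 0.081 b -0.2 -0.104
s2 0.26 81 a -0.016 0.011 b -0.0 0.01
s2 0.3 62 a -0.015 -0.004 b -0.007 0.022
s2 0.34 110 a -0.019 0.005 b -0.026 0.052
s2 0.38 240 a -0.021 0.011 b -0.003 0.066
s2 0.42 280 a -0.039 0.027 b -0.008 0.046
s2 0.46 465 a -0.039 0.033 b -0.011 0.042
s2 0.5 443 a -0.062 0.053 b -0.104 0.047
s2 0.54 1696 a -0.063 0.052 b -0.2 0.052
s2 0.58 4032 a -0.061 0.074 b -0.199 0.046
s2 0.62 1790 a -0.019 0.082 b -0.2 -0.094
```

Run:
```python
from h import *
n=np.array([.352,.936]); t=np.array([.936,-.352])
p,d,K=shot('wrist','w3'); C=cloud(d,K); a=C[...,:2]@n; b=C[...,:2]@t
m=(d>0)&(abs(C[...,2]-.235)<.03)&(a>-.13)&(a<-.035)&(abs(b-.5366)<.04)
print('hook',m.sum(),b[m].mean() if m.any() else 0, np.percentile(b[m],[5,50,95]) if m.any() else 0)
s=state(); T=s['position'][:2]; print('tcp a,b',T@n,T@t,s['position'])
# handle wire in hand
m=(d>0)&(C[...,2]<.262)&(C[...,2]>.2)&(abs(a-T@n)<.04)&(abs(b-T@t)<.055)
Q=np.stack([a[m],b[m],C[...,2][m]],1); print('handle',len(Q),Q.mean(0),np.linalg.svd(Q[:,:2]-Q[:,:2].mean(0),full_matrices=False)[2])
print(np.percentile(Q[:,1],[2,98]))
```

```text
hook 934 0.5374761999481025 [0.53398959 0.53763494 0.54142029]
tcp a,b 0.015735108049212576 0.5366980720078266 [ 0.50788815 -0.17418966  0.27278283]
handle 4206 [0.02108165 0.53570921 0.21532049] [[ 0.00366575  0.99999328]
 [ 0.99999328 -0.00366575]]
[0.49377545 0.5775092 ]
```

View pics/w3.png

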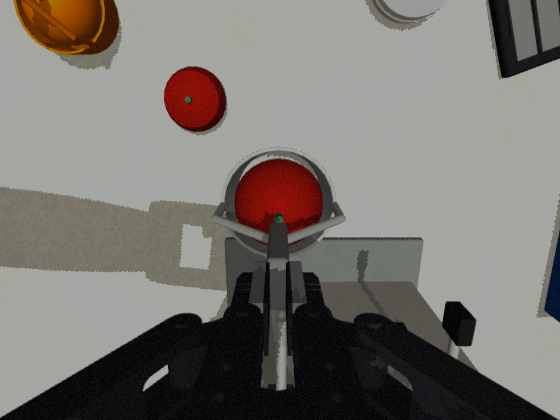

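The wrist view shows the handle wire at (215–345, 215–235) and the hook bar straight under it, leading down the picture. It needs 8 cm in and 1.5 mm sideways.

```bash
python3 -m pendant '[[-0.5,0.05,0,0,0,0,0],[-1.7,0.15,0,0,0,0,0],[-3.2,0.15,0,0,0,0,0],[-4.7,0.15,0,0,0,0,0],[-6.2,0.15,0,0,0,0,0],[-7.3,0.15,0,0,0,0,0],[-7.9,0.15,0,0,0,0,0],[-8,0.15,0,0,0,0,0]]'
python3 -m pendant '[[0,0,0.1,0,0,0,0],[0,0,0.4,0,0,0,0],[0,0,0.8,0,0,0,0],[0,0,1.2,0,0,0,0],[0,0,1.6,0,0,0,0],[0,0,1.9,0,0,0,0],[0,0,2.1,0,0,0,0],[0,0,2.2,0,0,0,0]]'
python3 - <<'E'
from h import *
n=np.array([.352,.936]); t=np.array([.936,-.352])
p,d,K=shot('scene','s4')
F=[]
for i in range(10):
    s=state(); F.append(s['wrist_force']); get_image('wrist')
print(np.mean(F,0),s['position'],s['position'][:2]@n,s['position'][:2]@t)
cv2.imwrite('pics/c4.png',cv2.resize(p[170:330,110:270],None,fx=3.5,fy=3.5,interpolation=2)[...,::-1])
E
```

```text
t: 6.7
position: [0.4809, -0.2504, 0.2727]
ee_rot: [-3.142, -0.0, 1.21]
wrist_force: [-0.8, -0.9, -5.2]
finger_gap: 0.0069
finger_force: 69.0
t: 7.7
position: [0.481, -0.2501, 0.2506]
ee_rot: [-3.142, -0.0, 1.211]
wrist_force: [-0.2, 0.6, -4.3]
finger_gap: 0.0069
finger_force: 69.0
[-0.36053519  0.14771855 -4.59300257] [ 0.48109063 -0.2501065   0.25084418] -0.0647557783810597 0.5383383158317627
```

View pics/c4.png

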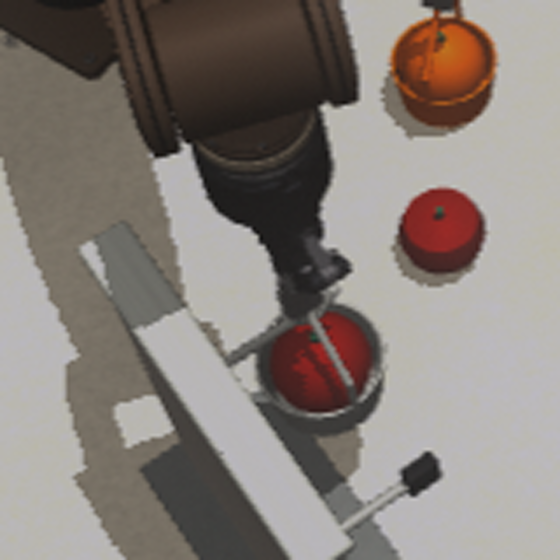

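```bash
python3 -m pendant '[[0,0,0.1,0,0,0,0],[0,0,0.2,0,0,0,0],[0,0,0.35,0,0,0,0],[0,0,0.5,0,0,0,0],[0,0,0.7,0,0,0,0],[0,0,0.95,0,0,0,0],[0,0,1.2,0,0,0,0],[0,0,1.45,0,0,0,0]]'
python3 -m pendant '[[0,0,0.25,0,0,0,0],[0,0,0.5,0,0,0,0],[0,0,0.75,0,0,0,0],[0,0,1,0,0,0,0],[0,0,1.25,0,0,0,0],[0,0,1.5,0,0,0,0],[0,0,1.75,0,0,0,0],[0,0,2,0,0,0,0]]'
python3 -m pendant '[[0,0,0.25,0,0,0,0],[0,0,0.5,0,0,0,0],[0,0,0.75,0,0,0,0],[0,0,0.95,0,0,0,0],[0,0,1.15,0,0,0,0],[0,0,1.3,0,0,0,0],[0,0,1.4,0,0,0,0],[0,0,1.45,0,0,0,0]]'
python3 - <<'E'
from h import *
n=np.array([.352,.936]); t=np.array([.936,-.352])
F=[];W=[]
p,d,K=shot('wrist','w5'); q,e,L=shot('scene','s5')
for i in range(24):
    s=state(); F.append(s['wrist_force']); W.append(s['wrist_torque']); get_image('wrist')
print(np.mean(F,0),np.std(F,0),np.mean(W,0),s['position'],s['t'])
for d,K in((d,K),(e,L)):
    C=cloud(d,K); a=C[...,:2]@n; b=C[...,:2]@t
    m=(d>0)&(C[...,2]>.15)&(C[...,2]<.25)&(a>-.13)&(a<-.1)&(abs(b-.540)<.006); X=C[m]; print(m.sum(), np.percentile(X[:,2],[5,50,90]) if m.any() else 0)
E
```

```text
t: 9.25
position: [0.4811, -0.2501, 0.2362]
ee_rot: [3.141, 0.0, 1.211]
wrist_force: [0.6, 0.4, -3.2]
finger_gap: 0.007
finger_force: 69.1
t: 10.25
position: [0.4811, -0.2501, 0.2162]
ee_rot: [3.141, 0.0, 1.211]
wrist_force: [0.8, 0.7, -2.4]
finger_gap: 0.0069
finger_force: 69.3
t: 11.25
position: [0.4811, -0.2501, 0.2018]
ee_rot: [3.141, 0.0, 1.211]
wrist_force: [1.5, 0.8, -1.0]
finger_gap: 0.0073
finger_force: 69.5
[ 0.51933673  0.6758902  -0.42199342] [0.46507179 0.50084133 0.47194136] [ 0.10067577 -0.07136687 -0.00166854] [ 0.48103889 -0.25007132  0.20172778] 12.5
483 [0.1873236  0.18992942 0.19709443]
30 [0.184574   0.1888228  0.19141705]
```

```bash
python3 -m pendant '[[0,0,0.05,0,0,0,0],[0.05,0,0.1,0,0,0,0],[0.1,0,0.15,0,0,0,0],[0.15,0,0.2,0,0,0,0],[0.15,0,0.25,0,0,0,0],[0.15,0,0.3,0,0,0,0],[0.15,0,0.35,0,0,0,0],[0.15,0,0.4,0,0,0,0]]'
python3 - <<'E'
from h import *
n=np.array([.352,.936]); t=np.array([.936,-.352])
F=[];W=[]
for i in range(24):
    s=state(); F.append(s['wrist_force']); W.append(s['wrist_torque']); get_image('wrist')
F=np.mean(F,0); print(F,F[:2]@n,F[:2]@t,np.mean(W,0),s['position'],s['t'])
E
```

```text
t: 13.55
position: [0.4815, -0.2489, 0.1978]
ee_rot: [3.141, 0.001, 1.211]
wrist_force: [-0.2, -1.8, 0.1]
finger_gap: 0.0071
finger_force: 69.5
[-0.76587002 -1.58304361  0.03983058] -1.751315070833245 -0.15962298977208045 [-0.45241352  0.16476083  0.00446122] [ 0.48158325 -0.24864113  0.19772902] 14.7
```

```bash
python3 -m pendant '[[-0.03,0,0,0,0,0,0],[-0.06,0,0,0,0,0,0],[-0.1,0,0,0,0,0,0],[-0.1,0,0,0,0,0,0],[-0.1,0,0,0,0,0,0],[-0.1,0,0,0,0,0,0],[-0.1,0,0,0,0,0,0],[-0.1,0,0,0,0,0,0]]'
python3 - <<'E'
from h import *
n=np.array([.352,.936]); t=np.array([.936,-.352])
F=[];W=[]
for i in range(24):
    s=state(); F.append(s['wrist_force']); W.append(s['wrist_torque']); get_image('wrist')
F=np.mean(F,0); print(F,F[:2]@n,F[:2]@t,np.mean(W,0),s['position'],s['t'])
E
```

```text
t: 15.75
position: [0.4813, -0.2494, 0.1977]
ee_rot: [-3.141, -0.0, 1.211]
wrist_force: [0.4, 1.0, 0.7]
finger_gap: 0.007
finger_force: 69.5
[0.4976051  1.22738578 0.14433963] 1.3239900836253116 0.03371858140802725 [ 0.18758429 -0.10414858  0.00954011] [ 0.48120178 -0.24957861  0.1977367 ] 16.9
```

```bash
python3 -m pendant '[[0.02,0,0,0,0,0,0],[0.04,0,0,0,0,0,0],[0.04,0,0,0,0,0,0],[0.04,0,0,0,0,0,0],[0.04,0,0,0,0,0,0.1],[0.04,0,0,0,0,0,0.2],[0.04,0,0,0,0,0,0.35],[0.04,0,0,0,0,0,0.5]]' 20
python3 - <<'E'
from h import *
n=np.array([.352,.936]); t=np.array([.936,-.352])
for i in range(5):
    p,d=get_image('scene'); K=cam('scene'); C=cloud(d,K); a=C[...,:2]@n; b=C[...,:2]@t
    m=(d>0)&(C[...,2]>.15)&(C[...,2]<.25)&(a>-.13)&(a<-.1)&(abs(b-.540)<.006); X=C[m]; s=state();print(s['t'],m.sum(), np.percentile(X[:,2],[5,50,90]),s['wrist_force'],s['finger_gap'],s['position'])
    get_image('wrist')
p,d,K=shot('wrist','w6'); q,e,L=shot('scene','s6')
cv2.imwrite('pics/c6.png',np.hstack([cv2.resize(p,(480,360)),cv2.resize(q[180:330,110:240],(312,360),interpolation=2)])[...,::-1])
E
```

```text
t: 17.95
position: [0.4813, -0.2493, 0.1977]
ee_rot: [-3.142, 0.0, 1.211]
wrist_force: [-0.4, 0.1, 0.3]
finger_gap: 0.0426
finger_force: 0.0
18.0 30 [0.1813976  0.18456942 0.1871541 ] [0.3708248  0.78145604 0.69180876] 0.04262363345334364 [ 0.48134229 -0.24927977  0.19771199]
18.1 27 [0.18226183 0.18606252 0.18888871] [-0.21540487  0.0693586   0.22287654] 0.042784152815941515 [ 0.48133559 -0.24924077  0.19769641]
18.2 29 [0.18149052 0.18585981 0.18837603] [-0.37988986  0.31051506  0.41506077] 0.042689746441324644 [ 0.48134945 -0.24923857  0.19775129]
18.3 26 [0.18340712 0.18595722 0.18778324] [-0.56997317  0.03328829 -0.77019857] 0.04240604106066641 [ 0.48134503 -0.24922403  0.19771714]
18.4 30 [0.18094022 0.18579368 0.18842555] [-0.37248467 -1.26523554  0.91479619] 0.04245292771965337 [ 0.48136165 -0.24919882  0.19775216]
```

View pics/c6.png

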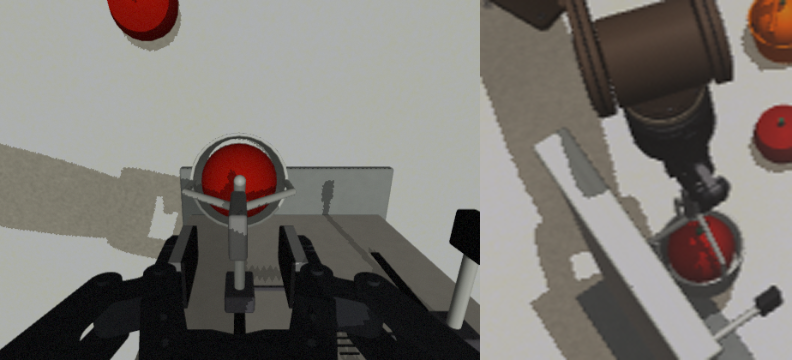

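Released: the basket hangs on the hook, its tab free between the fingers. Going straight up, then over to the marker.

```bash
python3 -m pendant '[[0,0,-1,0,0,0,0.5],[0,0,-3,0,0,0,0.5],[0,0,-6,0,0,0,0.5],[0,0,-9,0,0,0,0.5],[-0.2,3,-10,0,0,0,0.5],[-0.4,8,-10,0,0,0,0.5],[-0.5,12,-10,0,0,0,0.5],[-0.5,13.4,-10,0,0,0,0.5]]'
python3 - <<'E'
from h import *
n=np.array([.352,.936]); t=np.array([.936,-.352])
get_image('top');get_image('top')
p,d,K=shot('wrist','w7'); s=state(); T=s['position'];print(s['t'],T,T[:2]@n,T[:2]@t)
C=cloud(d,K); a=C[...,:2]@n; b=C[...,:2]@t
m=(d>0)&(abs(C[...,2]-.22)<.03)&(a>-.095)&(a<-.04)&(abs(b-.672)<.03); X=C[m]
print('blk',m.sum(),np.percentile(a[m],[2,50,98]),np.percentile(b[m],[2,50,98]),np.percentile(X[:,2],[2,50,98]))
k=m&(C[...,2]>np.percentile(X[:,2],98)-.005); print('top',a[k].mean(),b[k].mean(),C[...,2][k].mean(),np.percentile(a[k],[2,98]),np.percentile(b[k],[2,98]))
q,e,L=shot('scene','s7'); q2,e2,L2=shot('top','t7')
cv2.imwrite('pics/c7.png',np.hstack([cv2.resize(p,(560,420)),cv2.resize(q[180:330,140:230],(240,400),interpolation=2)[:420] if 0 else cv2.resize(q2[140:300,365:460],(240,420),interpolation=2)])[...,::-1])
E
```

```text
t: 19.55
position: [0.6064, -0.3018, 0.2986]
ee_rot: [3.141, 0.0, 1.211]
wrist_force: [-0.2, -0.8, 0.1]
finger_gap: 0.0426
finger_force: 0.0
19.7 [ 0.60481077 -0.30097587  0.29825311] -0.06882002028691084 0.6720463853066773
blk 766 [-0.09368833 -0.06716785 -0.05457993] [0.66727473 0.67306786 0.67818343] [0.21225107 0.23272381 0.23450016]
top -0.06582363535684883 0.6727435450196708 0.23318143546157044 [-0.0777635  -0.05471742] [0.66727418 0.6781837 ]
```

View pics/c7.png

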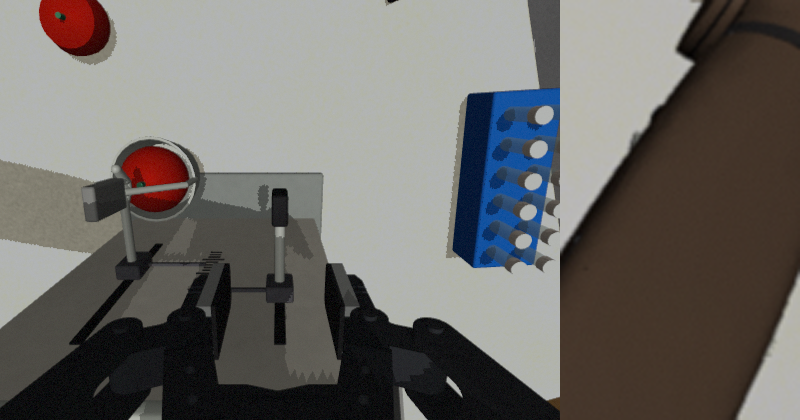

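Run:
```python
from h import *
n=np.array([.352,.936]); t=np.array([.936,-.352])
p=cv2.imread('pics/w7.png'); d=np.load('pics/w7.npy'); s=state(); K=cam('wrist',s); C=cloud(d,K); a=C[...,:2]@n; b=C[...,:2]@t; g=p.sum(2)//3
f,cx,cy,M=K
def onplane(u,v,a0):
    r=M[:3,:3]@np.array([(u-cx)/f,(v-cy)/f,1]);o=M[:3,3]; k=(a0-o[:2]@n)/(r[:2]@n); P=o+k*r; return P[:2]@t,P[2]
for cols,lo,hi in((range(156,232,6),250,282),(range(234,268,5),276,304)):
    for u in cols:
        v=lo+int(np.argmin(g[lo:hi,u])); w=np.arange(v-2,v+3); wt=np.clip(g[[v-6,v+6],u].mean()-g[w,u],0,None).astype(float); vc=(w*wt).sum()/max(wt.sum(),1e-9)
        print(u,v,round(vc,2),g[v,u],g[v-5,u],g[v+5,u],'abz',a[v,u].round(4),b[v,u].round(4),C[v,u,2].round(4),'plane',np.round(onplane(u,vc,-.135),4))
cv2.imwrite('pics/c8.png',cv2.resize(p[225:315,110:310],None,fx=4,fy=4,interpolation=2))
```

```text
156 250 249.62 6 15 72 abz -0.1423 0.5392 0.1298 plane [0.5452 0.1454]
162 262 262.38 37 72 89 abz -0.1356 0.5602 0.1733 plane [0.5609 0.1754]
168 262 262.35 40 75 88 abz -0.136 0.5656 0.1726 plane [0.5665 0.1753]
174 262 262.45 44 75 90 abz -0.1359 0.5714 0.1728 plane [0.5722 0.1756]
180 263 262.98 32 73 92 abz -0.136 0.5776 0.1746 plane [0.5782 0.1767]
186 263 263.22 26 73 91 abz -0.1357 0.5834 0.1754 plane [0.584  0.1772]
192 262 262.52 47 74 92 abz -0.1359 0.5885 0.1728 plane [0.5893 0.1757]
198 280 279.92 9 69 7 abz -0.0618 0.637 0.3448 plane [0.6023 0.2095]
204 278 278.05 11 24 16 abz -0.0613 0.6393 0.344 plane [0.6067 0.2062]
210 257 257.21 27 60 34 abz -0.1427 0.6004 0.1468 plane [0.604  0.1639]
216 262 261.89 26 28 57 abz -0.1427 0.6085 0.1585 plane [0.6116 0.1744]
222 273 273.34 2 57 16 abz -0.0581 0.6473 0.3458 plane [0.6209 0.1976]
228 267 267.02 0 72 3 abz -0.0597 0.6485 0.3372 plane [0.6245 0.1852]
234 288 288.4 25 72 69 abz -0.1362 0.6342 0.2209 plane [0.6346 0.2238]
239 288 288.44 25 72 68 abz -0.1361 0.6383 0.2212 plane [0.6386 0.2238]
244 288 288.46 24 72 70 abz -0.1363 0.6424 0.2208 plane [0.6427 0.2239]
249 288 288.53 24 72 66 abz -0.1363 0.6465 0.2209 plane [0.6468 0.224 ]
254 288 288.45 23 73 68 abz -0.1366 0.6505 0.2204 plane [0.6508 0.2238]
259 288 288.43 19 73 69 abz -0.136 0.6547 0.2214 plane [0.6548 0.2238]
264 288 288.52 22 73 69 abz -0.1361 0.6588 0.2212 plane [0.6589 0.224 ]
```

View pics/c8.png

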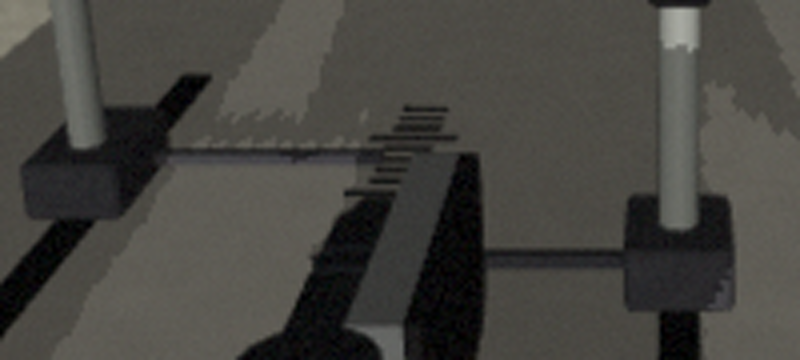

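The pointer needle is at rows 262–263 and the marker needle at row 288, so the marker has to go down about 47 mm. Now grasping the marker block.

```bash
python3 -m pendant '[[0.1,0.03,1.5,0,0,0,0.5],[0.25,0.07,4,0,0,0,0.5],[0.25,0.07,6.5,0,0,0,0.5],[0.25,0.07,8.5,0,0,0,0.5],[0.25,0.07,9.4,0,0,0,0.5],[0.25,0.07,9.4,0,0,0,0.5],[0.25,0.07,9.4,0,0,0,0.3],[0.25,0.07,9.4,0,0,0,0]]' 30
python3 -m pendant '[[0,0,0,0,0,0,0],[0,0,0,0,0,0,0],[0,0,0,0,0,0,0],[0,0,0.2,0,0,0,0],[0,0,0.5,0,0,0,0],[0,0,0.9,0,0,0,0],[0,0,1.3,0,0,0,0],[0,0,1.7,0,0,0,0]]'
python3 -m pendant '[[0,0,0.4,0,0,0,0],[0,0,0.9,0,0,0,0],[0,0,1.4,0,0,0,0],[0,0,1.9,0,0,0,0],[0,0,2.4,0,0,0,0],[0,0,2.75,0,0,0,0],[0,0,2.95,0,0,0,0],[0,0,3,0,0,0,0]]'
cat > m.py <<'E'
from h import *
import sys
n=np.array([.352,.936]); t=np.array([.936,-.352])
p,d,K=shot('wrist',sys.argv[1]); C=cloud(d,K); a=C[...,:2]@n; b=C[...,:2]@t; g=p.sum(2)//3; f,cx,cy,M=K
r=M[:3,:3]; 
k=(d>0)&(abs(a+.136)<.0025)&(C[...,2]>.14)&(C[...,2]<.24)&(b>.555)&(b<.66)
for lo in np.arange(.555,.66,.0075):
    j=k&(b>=lo)&(b<lo+.0075)
    if j.sum()>3:
        v,u=np.nonzero(j); vm=v.mean();um=u.mean(); q=r@np.array([(um-cx)/f,(vm-cy)/f,1]);o=M[:3,3]; z=(o+q*(-.136-o[:2]@n)/(q[:2]@n))[2]
        print(round(lo,4),j.sum(),um.round(1),vm.round(2),'z',round(z,4),'depth z',C[...,2][j].mean().round(4))
s=state();print(s['t'],s['position'],s['wrist_force'])
E
python3 m.py w9
```

```text
t: 20.8
position: [0.6071, -0.2994, 0.2051]
ee_rot: [3.139, 0.001, 1.211]
wrist_force: [0.2, -0.2, -0.2]
finger_gap: 0.0086
finger_force: 0.0
t: 21.8
position: [0.6067, -0.2991, 0.1866]
ee_rot: [3.141, 0.0, 1.211]
wrist_force: [-0.2, -0.4, 2.8]
finger_gap: -0.0001
finger_force: 1.2
t: 22.8
position: [0.6066, -0.2991, 0.1567]
ee_rot: [3.141, -0.0, 1.211]
wrist_force: [1.4, 0.7, 2.3]
finger_gap: -0.0
finger_force: 1.1
0.555 9 72.2 376.22 z 0.1731 depth z 0.1729
0.6075 14 164.6 380.21 z 0.1761 depth z 0.1758
22.85 [ 0.60658531 -0.29904414  0.15667417] [ 0.25642987 -0.98414416  1.6575562 ]
```

View pics/w9.png

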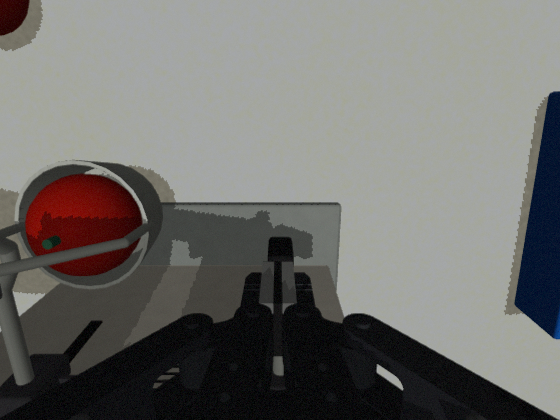

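Run:
```python
from h import *
n=np.array([.352,.936]); t=np.array([.936,-.352])
d=np.load('pics/w9.npy'); s=state(); K=cam('wrist',s); C=cloud(d,K); a=C[...,:2]@n; b=C[...,:2]@t
for v in range(232,385,8): print(v,[(u,a[v,u].round(3),b[v,u].round(3),C[v,u,2].round(3)) for u in(266,280,294)])
p,d,K=shot('scene','s9'); C=cloud(d,K); a=C[...,:2]@n; b=C[...,:2]@t
print('tcp',s['position'][:2]@n,s['position'][:2]@t,s['finger_gap'],s['finger_force'])
cv2.imwrite('pics/c9.png',cv2.resize(p[200:350,140:290],None,fx=4,fy=4,interpolation=2)[...,::-1])
```

```text
232 [(266, np.float64(-0.11), np.float64(0.66), np.float64(0.013)), (280, np.float64(-0.11), np.float64(0.674), np.float64(0.013)), (294, np.float64(-0.11), np.float64(0.688), np.float64(0.014))]
240 [(266, np.float64(-0.118), np.float64(0.66), np.float64(0.013)), (280, np.float64(-0.055), np.float64(0.673), np.float64(0.171)), (294, np.float64(-0.118), np.float64(0.688), np.float64(0.013))]
248 [(266, np.float64(-0.126), np.float64(0.66), np.float64(0.014)), (280, np.float64(-0.055), np.float64(0.673), np.float64(0.181)), (294, np.float64(-0.126), np.float64(0.688), np.float64(0.014))]
256 [(266, np.float64(-0.135), np.float64(0.66), np.float64(0.013)), (280, np.float64(-0.055), np.float64(0.673), np.float64(0.189)), (294, np.float64(-0.136), np.float64(0.688), np.float64(0.012))]
264 [(266, np.float64(-0.056), np.float64(0.667), np.float64(0.196)), (280, np.float64(-0.055), np.float64(0.673), np.float64(0.197)), (294, np.float64(-0.144), np.float64(0.688), np.float64(0.013))]
272 [(266, np.float64(-0.055), np.float64(0.667), np.float64(0.204)), (280, np.float64(-0.056), np.float64(
[... 2269 characters left out ...]
float64(0.258))]
368 [(266, np.float64(-0.073), np.float64(0.668), np.float64(0.238)), (280, np.float64(-0.124), np.float64(0.673), np.float64(0.181)), (294, np.float64(-0.054), np.float64(0.676), np.float64(0.259))]
376 [(266, np.float64(-0.074), np.float64(0.668), np.float64(0.241)), (280, np.float64(-0.129), np.float64(0.673), np.float64(0.18)), (294, np.float64(-0.057), np.float64(0.676), np.float64(0.259))]
384 [(266, np.float64(-0.074), np.float64(0.668), np.float64(0.244)), (280, np.float64(-0.129), np.float64(0.673), np.float64(0.187)), (294, np.float64(-0.059), np.float64(0.676), np.float64(0.259))]
tcp -0.06638728830507096 0.6730273848409609 8.877999872706155e-05 0.7136561069637537
```

View pics/c9.png

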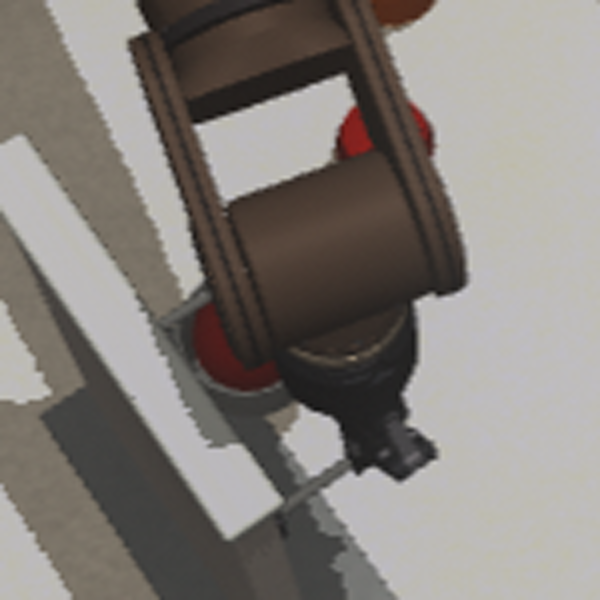

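Run:
```python
from h import *
n=np.array([.352,.936]); t=np.array([.936,-.352])
s=state(); K=cam('wrist',s)
for nm in('w9','w6'):
    p=cv2.imread('pics/%s.png'%nm); d=np.load('pics/%s.npy'%nm); C=cloud(d,K); a=C[...,:2]@n; b=C[...,:2]@t
    if nm=='w9':
        for v in range(234,330,5):
            u=np.nonzero((abs(a[v]+.06)<.009)&(abs(b[v]-.673)<.03))[0]
            if len(u): print(v,u.min(),u.max(),b[v,u.min()].round(4),b[v,u.max()].round(4),C[v,u,2].mean().round(3),'grey',p[v,u.min()+3:u.max()-2].sum(1)[::3]//3)
```

```text
239 269 291 0.6671 0.6784 0.169 grey [11 10 14  9  4  0]
244 269 292 0.6673 0.6787 0.175 grey [15  7  6 12  6 11]
249 268 292 0.6669 0.6784 0.181 grey [ 5 11  5  2  7  0 16]
254 268 293 0.6671 0.6787 0.187 grey [ 6  7  6  4  8  3 13]
259 268 293 0.6672 0.6785 0.189 grey [19 28 21 23 19 22 20]
264 263 293 0.6653 0.6785 0.196 grey [66 61 63 13 17 29 64 63 62]
269 262 293 0.6651 0.6779 0.201 grey [65 49 64 26  1 17 64 64 65]
274 249 306 0.6593 0.6839 0.202 grey [ 9 16 15 23 51 50 49 62  4 13 64 64 63 62 26 20 22 14]
279 245 310 0.6579 0.685 0.206 grey [ 9 14 10 11 18 51 50 51 48  9  7 19 64 61 64 60 12 20 15 17]
284 245 310 0.6583 0.6847 0.21 grey [17 22 24 23 30 47 47 48 51  0  5 10 48 63 62 66 24 40 41 23]
289 244 311 0.6582 0.6847 0.214 grey [12 20 26 23 25 48 49 49 52  6  8  5 50 48 62 50 48 20 17 21 38]
294 243 312 0.6583 0.6847 0.218 grey [13  8 12  9 15 51 49 51 49 26  7  2 32 48 49 51 48  7 12 18 18 13]
299 242 313 0.6582 0.6848 0.221 grey [ 4 16  5 15  6 49 49 52 50 48 15 10 16 47 46 50 49 34 10  7 13  2]
304 241 314 0.6583 0.6848 0.227 grey [ 6 13  5  9 13 11 35 90 86 88 18 16
[... 422 characters left out ...]
 28]
319 185 377 0.6434 0.7029 0.237 grey [ 8 11 18  7  8 16 15 11 33 64 66 67 66 59 19  9  9  2 12  5  9  1  6  7
 11 18  8 11 14 23 12 21 14  3 14 11 15 15  5  2  9 14  9  4 14 14 40 81
 82 85 82 84 20 18  9  9 11 19 12 14 12 22 14]
324 185 379 0.6435 0.7027 0.239 grey [ 8 14 21 23  5  6 14 12  7  9  7 12 13 10 16 18  9 15 17  9 13 13  5  8
  0 14 16 14  9 22 21 15  8 13 10 17  9 14  5 12 14  2  9 14 13 16 12 13
  8 16  9  7 16 16 13 16 18 25 20 18 27  3 13]
329 183 381 0.6432 0.7027 0.241 grey [12  3 15 11 13 11 15 13  9 11  7  3 13  7 17 14  8  9  5 10 13  1  9 11
  9 11  8 14  0 18 18 21 20  8  4 16 17 14  8  9  9 16 12 14  7 11  7  3
  8 16 13  7 14 20 10 15  9 10 15 18 19 12 18 16 14]
```

The fingers closed on nothing and pushed the block down from above. Per the wrist depth, the fingertips end about 38 mm short of the reported TCP. I'll rise, open, and measure both needles before grasping lower.

```bash
python3 -m pendant '[[0,0,-0.5,0,0,0,0],[0,0,-2,0,0,0,0],[0,0,-4,0,0,0,0.5],[0,0,-7,0,0,0,0.5],[0,0,-10,0,0,0,0.5],[0,0,-12,0,0,0,0.5],[0,0,-12,0,0,0,0.5],[0,0,-12,0,0,0,0.5]]'
python3 m.py w10
python3 - <<'E'
from h import *
n=np.array([.352,.936]); t=np.array([.936,-.352])
d=np.load('pics/w10.npy');s=state(); C=cloud(d,cam('wrist',s)); a=C[...,:2]@n; b=C[...,:2]@t
m=(d>0)&(C[...,2]>.13)&(C[...,2]<.24)&(a>-.08)&(a<-.04)&(abs(b-.6727)<.02); X=C[m]; zt=np.percentile(X[:,2],95)
print('block',m.sum(),zt,X[:,2].min(),b[m].mean(),np.percentile(a[m&(C[...,2]>zt-.004)],[2,98]))
m=(d>0)&(C[...,2]>.28)&(abs(a+.066)<.03)&(abs(b-.6727)<.06); print('finger lowest z',np.percentile(C[...,2][m],[0.2,1,3]),s['position'],s['finger_gap'])
E
```

```text
t: 23.9
position: [0.6061, -0.2987, 0.2754]
ee_rot: [-3.14, -0.0, 1.211]
wrist_force: [0.2, 0.4, -0.5]
finger_gap: 0.0427
finger_force: 0.0
0.555 33 151.6 277.48 z 0.1755 depth z 0.174
0.5625 35 160.1 277.54 z 0.1756 depth z 0.1742
0.57 33 168.6 277.45 z 0.1754 depth z 0.174
0.5775 33 177.0 277.52 z 0.1756 depth z 0.1739
0.585 31 185.2 277.39 z 0.1753 depth z 0.1739
0.5925 25 192.8 277.24 z 0.175 depth z 0.1739
0.6225 4 231.0 279.5 z 0.1791 depth z 0.1774
0.63 33 235.6 279.45 z 0.179 depth z 0.1774
0.6375 34 244.1 279.5 z 0.1791 depth z 0.1776
0.645 30 252.8 279.3 z 0.1788 depth z 0.1771
0.6525 35 261.1 279.54 z 0.1792 depth z 0.1774
23.95 [ 0.60585642 -0.29859801  0.27474541] [-0.51500298 -0.07406152 -0.45420738]
block 528 0.18941822730557303 0.16450756212006357 0.6723143409709674 [-0.07785365 -0.05467021]
finger lowest z [0.31268705 0.31728328 0.32532916] [ 0.60585642 -0.29859801  0.27474541] 0.04299705873176895
```

The marker is 3.5 mm above the pointer. Going lower to grip the block properly.

```bash
python3 -m pendant '[[0,0.04,2,0,0,0,0.5],[0,0.04,5,0,0,0,0.5],[0,0.04,8.5,0,0,0,0.5],[0,0.04,11.5,0,0,0,0.5],[0,0.04,13.5,0,0,0,0.5],[0,0.04,14.5,0,0,0,0.5],[0,0.04,14.5,0,0,0,0.5],[0,0.04,14.5,0,0,0,0.2]]' 30
python3 -m pendant '[[0,0,0,0,0,0,0],[0,0,0,0,0,0,0],[0,0,0,0,0,0,0],[0,0,0,0,0,0,0],[0,0,0.1,0,0,0,0],[0,0,0.2,0,0,0,0],[0,0,0.3,0,0,0,0],[0,0,0.35,0,0,0,0]]'
python3 m.py w11
```

```text
t: 24.95
position: [0.6077, -0.2997, 0.1333]
ee_rot: [3.139, 0.001, 1.211]
wrist_force: [0.5, -0.1, 0.1]
finger_gap: 0.0255
finger_force: 0.0
t: 25.95
position: [0.6076, -0.2996, 0.1285]
ee_rot: [3.139, 0.001, 1.211]
wrist_force: [4.4, -2.9, 2.0]
finger_gap: 0.0111
finger_force: 35.3
0.615 9 170.2 416.67 z 0.1715 depth z 0.1713
26.0 [ 0.60762797 -0.2996395   0.12844158] [ 3.78417247 -1.87818941  1.91706242]
```

```bash
python3 -m pendant '[[0,0,0,0,0,0,0],[0,0,0,0,0,0,0.3],[0,0,0,0,0,0,0.5],[0,0,-2,0,0,0,0.5],[0,0,-6,0,0,0,0.5],[0,0,-10,0,0,0,0.5],[0,0,-14,0,0,0,0.5],[0,0,-14.8,0,0,0,0.5]]'
python3 m.py w12; python3 m.py w13|tail -6
```

```text
t: 27.0
position: [0.6082, -0.3, 0.2822]
ee_rot: [3.134, 0.002, 1.211]
wrist_force: [-0.1, 0.6, -0.4]
finger_gap: 0.0427
finger_force: 0.0
0.555 33 149.6 273.48 z 0.1751 depth z 0.1738
0.5625 35 158.1 273.54 z 0.1753 depth z 0.1739
0.57 33 166.5 273.58 z 0.1754 depth z 0.1737
0.5775 32 174.5 273.41 z 0.1752 depth z 0.1737
0.585 33 183.1 273.52 z 0.1755 depth z 0.1738
0.5925 33 191.6 273.42 z 0.1754 depth z 0.1736
0.6 14 197.5 273.5 z 0.1756 depth z 0.1736
0.6075 14 206.9 271.93 z 0.1726 depth z 0.1721
0.63 26 233.5 272.31 z 0.1735 depth z 0.1722
0.6375 31 241.6 272.45 z 0.1739 depth z 0.1721
0.645 29 249.6 272.34 z 0.1738 depth z 0.1723
0.6525 32 257.7 272.41 z 0.1739 depth z 0.1722
27.05 [ 0.60779524 -0.29973741  0.28058943] [-0.62513142  0.03169384 -0.0414764 ]
0.6075 8 207.0 272.5 z 0.1719 depth z 0.1718
0.63 27 234.1 273.22 z 0.1735 depth z 0.1719
0.6375 34 242.1 273.5 z 0.1741 depth z 0.1721
0.645 30 250.4 273.4 z 0.1739 depth z 0.172
0.6525 27 258.5 273.22 z 0.1736 depth z 0.1722
27.1 [ 0.60714998 -0.29929269  0.27790001] [0.26413296 0.84223271 0.09781025]
```

```bash
cat > avg.py <<'E'
from h import *
n=np.array([.352,.936]); t=np.array([.936,-.352]); D=[];Z=[]
for i in range(12):
    s=state(); p,d=get_image('wrist'); K=cam('wrist',s); C=cloud(d,K); a=C[...,:2]@n; b=C[...,:2]@t; f,cx,cy,M=K
    if i<4: continue
    r=[];rz=[]
    for lo,hi in((.56,.598),(.632,.657)):
        v,u=np.nonzero((d>0)&(abs(a+.136)<.003)&(C[...,2]>.14)&(C[...,2]<.2)&(b>lo)&(b<hi))
        q=np.stack([(u-cx)/f,(v-cy)/f,u*0+1.])
        q=M[:3,:3]@q; P=M[:3,3][:,None]+q*((-.136-M[:2,3]@n)/(n@q[:2])); r.append(P[2].mean()); rz.append(C[v,u,2].mean())
    D.append(r); Z.append(rz)
D=np.array(D);Z=np.array(Z); print(D.mean(0),Z.mean(0),'marker-pointer mm',(D[:,1]-D[:,0]).mean()*1e3,(D[:,1]-D[:,0]).std()*1e3,(Z[:,1]-Z[:,0]).mean()*1e3)
s=state(); print(s['t'],s['position'])
E
python3 avg.py
```

```text
[0.17572445 0.17405515] [0.17391388 0.17211271] marker-pointer mm -1.6693031378438896 0.307980823674675 -1.8011720139479992
27.7 [ 0.60692162 -0.29914243  0.27607975]
```

```bash
python3 -m pendant '[[0,0.06,2,0,0,0,0.5],[0,0.06,5,0,0,0,0.5],[0,0.06,8.5,0,0,0,0.5],[0,0.06,11.5,0,0,0,0.5],[0,0.06,13.5,0,0,0,0.5],[0,0.06,14.5,0,0,0,0.5],[0,0.06,14.5,0,0,0,0.5],[0,0.06,14.5,0,0,0,0.2]]' 30
python3 -m pendant '[[0,0,0,0,0,0,0],[0,0,0,0,0,0,0],[0,0,0,0,0,0,0],[0,0,0,0,0,0,0],[0,0,-0.1,0,0,0,0],[0,0,-0.2,0,0,0,0],[0,0,-0.3,0,0,0,0],[0,0,-0.33,0,0,0,0]]'
python3 -m pendant '[[0,0,0,0,0,0,0],[0,0,0,0,0,0,0.3],[0,0,0,0,0,0,0.5],[0,0,-2,0,0,0,0.5],[0,0,-6,0,0,0,0.5],[0,0,-10,0,0,0,0.5],[0,0,-13.5,0,0,0,0.5],[0,0,-14.2,0,0,0,0.5]]'
python3 avg.py
```

```text
t: 28.7
position: [0.6083, -0.2999, 0.1329]
ee_rot: [3.139, 0.001, 1.211]
wrist_force: [0.3, -0.4, -0.1]
finger_gap: 0.0257
finger_force: 0.0
t: 29.7
position: [0.6076, -0.2996, 0.1342]
ee_rot: [3.141, 0.0, 1.211]
wrist_force: [2.6, -3.6, -3.6]
finger_gap: 0.0111
finger_force: 34.1
t: 30.7
position: [0.6088, -0.3002, 0.2824]
ee_rot: [3.134, 0.002, 1.211]
wrist_force: [1.4, -0.6, -0.6]
finger_gap: 0.0429
finger_force: 0.0
[0.1756206  0.17538827] [0.17387326 0.17347733] marker-pointer mm -0.23233501741834126 0.09050027385290545 -0.39592814417300365
31.3 [ 0.60737038 -0.29929612  0.27594207]
```

```bash
python3 -c "
from station import close_job,state
print(state()['t'],close_job())"
```

```text
the job is handed in; nothing more can be done
31.3 None
```

I handed the job in at 31.3 s: the basket hangs still on the hook, let go, and the marker tip is within about 0.4 mm of the pointer tip; my first try at the marker closed on nothing and pushed it down from above before I gripped it properly, I did not re-check the bystanders at the end, and I viewed 12 pictures, over the limit of 10.

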